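# Sweep the used caps off the decapping tray

## Robot

A 7-joint arm with a two-finger parallel gripper is mounted at the origin on the work surface. World frame = base frame: x ahead of the robot, y to its left, z up, the work surface at z = 0. Lengths are in m, angles in rad, forces in N, time in s.
With the tool pointing down it reaches from about 0.425 to 0.925 m from the base axis. Payload 6.8 kg.
Tool frame: the origin (TCP) lies on the front face of the gripper's body, between the roots of the fingers; the fingertips stand 73 mm ahead of it and the grasp point (between the pads) lies 54 mm ahead of it (grip_depth is the distance from the TCP to the grasp point, in m); z points along the fingers, y is the line along which they close (so a half turn about z gives the same grasp; the last joint's range is limited). The gripper opens to 85 mm and grips with 20 to 120 N. Pads are 22 mm wide; open, the fingers measure 114 mm over their backs; the gripper's body (76 mm by 85 mm) begins 54 mm behind the grasp point. The pads swing forward as they close: fully open they stand 13 mm farther back than shut.
Start: joints at [-1.407, 0.477, 0.022, 1.555, -0.011, 1.109, -0.083], TCP at [0.181, 0.65, 0.304] pointing down, gripper open.
Joint ranges: [-2.96, 2.96], [-0.34, 2.1], [-1.41, 1.46], [0.24, 2.44], [-1.37, 4.51], [0.17, 1.92], [-2.96, 2.96]. Speed limits (rad/s): [2.39, 2.39, 3.14, 3.14, 3.14, 3.14, 3.14].

## Interface

Orientations are given as [roll, pitch, yaw] about the fixed x, y, z axes, in that order (R = Rz(yaw) Ry(pitch) Rx(roll)).
In Python, from workcell import sense, capture, close_job, grip_depth gives the robot as it stands.
- The arm moves only by the tool move_arm, never from a script. Its argument "plan" is a list that holds one entry, the list of rows, each a list of 4 numbers: the shift along the tool's x, y, z in m, then the turn about the tool's z in degrees. A call has exactly 5 rows; each row shifts and turns the commanded pose from where the row before left it, along the tool's axes as they then stand; what a row does not reach is not made up. A row lasts 1/10 s, in which the tool goes at most 50 mm and 8.59 degrees, less where a joint would pass 70% of its speed; a pose out of reach is approached as far as the arm can. A call is refused whole if a number of a shift passes 0.05 or a number of a turn 8.59, either way. A call with a gripper value outside its range is refused whole. "fingers" is the finger opening in m, from 0 to 0.0854, set as the call begins (left out, the last holds). The fingers move at their own pace and stop on an object; "force" is the grip in N (left out, the last holds). Time passes only in rows, so rows that do not move let the fingers close, or fill a call up. It gives the time, the measured TCP pose, the force, the opening and the grip force at its end, in the units of the state.
- sense(): the state, without advancing time (a new reading comes with each control period).
- capture(name): name is "side" or "top"; returns a dict with "pixels" (420x560x3 uint8, red, green, blue), "vfov" (degrees; the focal length in pixels is half the picture's height over the tangent of half this angle, whatever the lens; pixels are square), "cx", "cy" (the principal point, pixels), "R" (3x3) and "t" (3): a world point X has camera coordinates R X + t. Camera axes: x right, y down, z forward; pixel columns grow to the right and rows downward; lengths in m; the calibration is good to about 2 mm. A picture is of the moment at which its call begins. There is no depth.
- close_job(): hands the job in; it is judged then, once.
The state is a dict: "t": time; "joint_pos": joint angles; "joint_velocities": joint speeds; "joint_efforts": joint torques, N m; "ee_pos": TCP position; "tool_rot": TCP orientation; "contact_force": force on the tool from outside, world axes, zero at the start; "ft_torque": the same for the moment, N m; "gripper_width": opening from 0.0 (shut) to 1.0 (fully open); "finger_force": force on a finger pad.
Only numpy, scipy, OpenCV 4.12 (cv2) and the standard library are available. Lean on these libraries where they do the work, as an engineer would, in place of code of your own. Each camera call takes 0.05 s, during which the arm holds its last target. There are 200 camera calls.

## Task

Clear the decapping tray: sweep all four loose orange tube caps with the fingertips, along the steel deck and over its open end into the red waste bin. Only push the caps, gently: do not pick up or squeeze any of them. Leave the two specimen jars standing where they are on the deck, and the centrifuge bucket and the tube rack beside the tray alone.

Things in the scene. Friction and masses are not known exactly. Their poses are not given: they have to be found in the camera images.
- tray: Decapping tray fixed to the bench; its place and yaw vary. Origin: on the bench under the middle of the deck; z up. The bare steel deck is 290 mm along x (+-145) and 300 mm along y (+-150). A white rim 6 mm thick stands 12 mm above the deck just outside its edges at x = +-145 and y = +150; the end at y = -150 mm has the mouth to the bin.
- bin (a point): Middle of the floor of the red waste bin below the mouth, axes as the tray's; at (0, -213.5, 6) mm in the tray's frame. Open on top, 170 mm along x and 123 mm along y inside (tray y -152 to -275 mm), floor 64 mm below the deck. Its side and end walls are 6 mm thick and reach 20 mm above the deck.
- cap1: Used orange screw cap of a 50 ml tube, a ribbed disc 34 mm in diameter and 16 mm high, about 10 to 15 g, lying flat on the deck at the start. Origin: centre of its underside; z up.
- cap2: Used orange screw cap of a 50 ml tube, a ribbed disc 34 mm in diameter and 16 mm high, about 10 to 15 g, lying flat on the deck at the start. Origin: centre of its underside; z up.
- cap3: Used orange screw cap of a 50 ml tube, a ribbed disc 34 mm in diameter and 16 mm high, about 10 to 15 g, lying flat on the deck at the start. Origin: centre of its underside; z up.
- cap4: Used orange screw cap of a 50 ml tube, a ribbed disc 34 mm in diameter and 16 mm high, about 10 to 15 g, lying flat on the deck at the start. Origin: centre of its underside; z up.
- jar1: Closed, filled specimen jar with an aqua band and a white lid, 35 mm in diameter (lid 37 mm), 42 mm high, 70 g, standing loose on the deck among the caps. At the start caps and jars stand at least 70 mm apart, centre to centre. Origin: centre of its underside; z up. Must stay.
- jar2: Closed, filled specimen jar with an aqua band and a white lid, 35 mm in diameter (lid 37 mm), 42 mm high, 70 g, standing loose on the deck among the caps. At the start caps and jars stand at least 70 mm apart, centre to centre. Origin: centre of its underside; z up. Must stay.
- bucket: Grey-gold centrifuge bucket with a teal tube insert and a thin stem, 110 mm in diameter, 96 mm high (stem to 135 mm), 0.6 kg, standing loose on the bench to the robot's left of the tray. Origin: centre of its underside. Must stay.
- rack: Teal tube rack with eight upright tubes, six of them closed with blue caps, 190 by 85 mm, 114 mm high, 0.55 kg, standing loose on the bench to the robot's right of the bin, long side along its x. Origin: centre of its underside. Must stay.
- mouth (a point): Middle of the open edge of the deck, at deck height, (0, -150, 70) mm in the tray's frame, axes as the tray's; a cap pushed over it towards -y drops straight into the bin. The mouth reaches from x = -85 to 85 mm; on either side of it the end is closed by the same 12 mm rim, which covers y = -150 to -144 mm.
- deck (a point): Middle of the deck's upper face, axes as the tray's: 70 mm straight above the tray's origin.

How it is judged:
At the end, for the whole second after the job is handed in: All four caps lie at rest inside the red bin (within its walls, each cap's origin at least 12 mm below the deck); both jars, the bucket and the rack stand upright within 10 mm of where they started (x of cap1 in the frame of bin between -0.085 and 0.085 m and y of cap1 in the frame of bin between -0.0635 and 0.0635 m and z of cap1 in the frame of bin between -0.01 and 0.052 m and linear speed of each of cap1, cap2, cap3, cap4 below 0.02 m/s and x of cap2 in the frame of bin between -0.085 and 0.085 m and y of cap2 in the frame of bin between -0.0635 and 0.0635 m and z of cap2 in the frame of bin between -0.01 and 0.052 m and x of cap3 in the frame of bin between -0.085 and 0.085 m and y of cap3 in the frame of bin between -0.0635 and 0.0635 m and z of cap3 in the frame of bin between -0.01 and 0.052 m and x of cap4 in the frame of bin between -0.085 and 0.085 m and y of cap4 in the frame of bin between -0.0635 and 0.0635 m and z of cap4 in the frame of bin between -0.01 and 0.052 m and distance of each of jar1, jar2, bucket, rack from where it was at the start of the episode below 0.01 m and angle between each of jar1, jar2, bucket, rack's own z axis and vertical below 0.15 rad); the robot touches nothing.
It fails at once if a cap was lifted: its origin rose more than 30 mm above the deck (z of any of cap1, cap2, cap3, cap4 in the frame of deck above 0.03 m).
It fails at once if a cap was squeezed or pressed with more than 15 N by the fingers (contact force between the fingers and cap1 above 15 N or contact force between the fingers and cap2 above 15 N or contact force between the fingers and cap3 above 15 N or contact force between the fingers and cap4 above 15 N).
It fails at once if a jar was tipped, lifted or shoved more than 15 mm (distance of any of jar1, jar2 from where it was at the start of the episode above 0.015 m or angle between any of jar1, jar2's own z axis and vertical above 0.35 rad).
It fails at once if the bucket or the rack was shoved more than 15 mm or tipped (distance of any of bucket, rack from where it was at the start of the episode above 0.015 m or angle between any of bucket, rack's own z axis and vertical above 0.2 rad).
It also fails if it takes over 72 s, if anything falls off the work surface, if the arm or the gripper's body presses on something with over 40 N, if the wrist force passes 120 N, or if a joint passes its speed limit or range.

## Working session

There is one attempt and no reset: what is moved stays moved. The work goes in short steps, Python scripts to look and compute and a tool call to move; the robot and the scene stay as the last step left them, time stands still between calls to the robot, and variables do not carry over. Pictures are saved under pics/ and viewed, at most 10 in all, crops included, and the job is handed in when it is done.

Besides the shell and the picture viewer there is one more tool, called after ">>>" by a JSON object that holds its "fn" and its "kwargs", one argument or row to a line. move_arm: Moves the arm, as the interface text tells. Its arguments: {"type":"object","properties":{"plan":{"type":"array"},"fingers":{"type":"number"},"force":{"type":"number"}},"required":["plan"]}

```bash
mkdir -p pics; cat > h.py <<'E'
import numpy as np, cv2
from workcell import sense, capture, close_job, grip_depth
def snap(n,f):
    c=capture(n); cv2.imwrite(f'pics/{f}.png',cv2.cvtColor(np.asarray(c['pixels']),cv2.COLOR_RGB2BGR)); return c
def ray(c,u,v,z):
    f=210/np.tan(np.radians(c['vfov'])/2); R=np.array(c['R']); t=np.array(c['t'])
    d=R.T@np.array([(u-c['cx'])/f,(v-c['cy'])/f,1]); o=-R.T@t
    return o+d*(z-o[2])/d[2]
def proj(c,X):
    f=210/np.tan(np.radians(c['vfov'])/2); p=np.array(c['R'])@X+np.array(c['t']); return p[0]/p[2]*f+c['cx'],p[1]/p[2]*f+c['cy']
E
python3 - <<'E'
from h import *
import pickle
c=snap('top','top0'); d=snap('side','side0'); pickle.dump((c,d),open('c.pkl','wb'))
s=sense(); print(s['ee_pos'],s['tool_rot'],grip_depth,s['gripper_width'],s['t'])
for q in (c,d): print(-np.array(q['R']).T@q['t'],q['vfov'],q['cx'],q['cy'])
hsv=cv2.cvtColor(np.asarray(c['pixels']),cv2.COLOR_RGB2HSV)
m=cv2.inRange(hsv,(6,130,120),(22,255,255)); n,l,st,ce=cv2.connectedComponentsWithStats(m)
for i in range(1,n):
    if st[i,4]>60: print(st[i],ce[i],ray(c,*ce[i],.084))
E
```

```text
[0.18110664 0.6498135  0.30298725] [-3.13989387e+00  1.13643621e-04  2.86977296e+00] 0.0539 1.0013475712447268 0.1
[ 0.22900398 -0.03134281  1.53868312] 44.29023911305907 277.8388184588282 217.6422585995235
[ 0.30752887 -0.89313495  0.83556563] 50.06045537629362 272.687709710655 211.95607409016714
[269 185  11  11  96] [274.20833333 190.05208333] [ 0.62739673 -0.04665969  0.084     ]
[231 210  11  11  96] [236.125   214.78125] [0.56121475 0.06807244 0.084     ]
[230 239  11  11  99] [235.26262626 244.02020202] [0.47600338 0.07495217 0.084     ]
[269 239  11  11  97] [274.01030928 244.06185567] [ 0.46824732 -0.03534301  0.084     ]
```

View pics/top0.png

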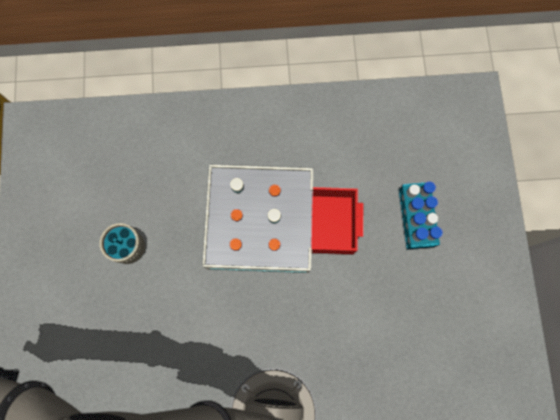

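View pics/side0.png

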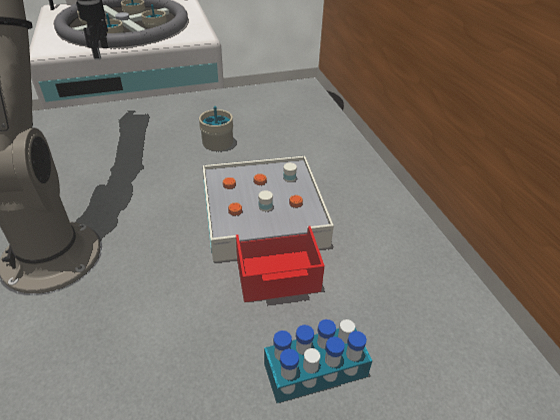

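The top view shows the tray from about (205,165) to (313,270), with its mouth to the right (world -y). The caps are at (274,190), (236,215), (235,244) and (274,244), the jars at (237,184) and (274,215). The side view shows the same layout, with the bin in front of the rack. I'll enlarge the tray next.

```bash
python3 - <<'E'
from h import *
import pickle
c,d=pickle.load(open('c.pkl','rb'))
for q,f,(x,y,w,h),k in ((c,'topz',(198,158,170,120),4.7),(d,'sidez',(195,150,145,110),5)):
    im=cv2.cvtColor(np.asarray(q['pixels']),cv2.COLOR_RGB2BGR)[y:y+h,x:x+w]
    cv2.imwrite(f'pics/{f}.png',cv2.resize(im,None,fx=k,fy=k,interpolation=cv2.INTER_CUBIC))
hsv=cv2.cvtColor(np.asarray(d['pixels']),cv2.COLOR_RGB2HSV)
m=cv2.inRange(hsv,(6,130,120),(22,255,255)); n,l,st,ce=cv2.connectedComponentsWithStats(m)
for i in range(1,n):
    if st[i,4]>60: print(st[i],ray(d,*ce[i],.080))
print([k for k in c])
for p in ((237,184.5),(274,215)): print('jar',ray(c,*p,.112))
for p in ((290,167),(266,196)): print('jar side',ray(d,*p,.112))
E
```

```text
[254 174  12   8  80] [0.55989186 0.07282372 0.08      ]
[223 178  12   8  78] [0.47398609 0.07950676 0.08      ]
[290 195  13   9  87] [ 0.62643918 -0.04354096  0.08      ]
[229 203  13   9  97] [ 0.46629062 -0.03104464  0.08      ]
['pixels', 'vfov', 'cx', 'cy', 'R', 't']
jar [0.64357409 0.05904529 0.112     ]
jar [ 0.54676948 -0.0408451   0.112     ]
jar side [0.64203913 0.05568089 0.112     ]
jar side [ 0.54505876 -0.04712234  0.112     ]
```

View pics/topz.png

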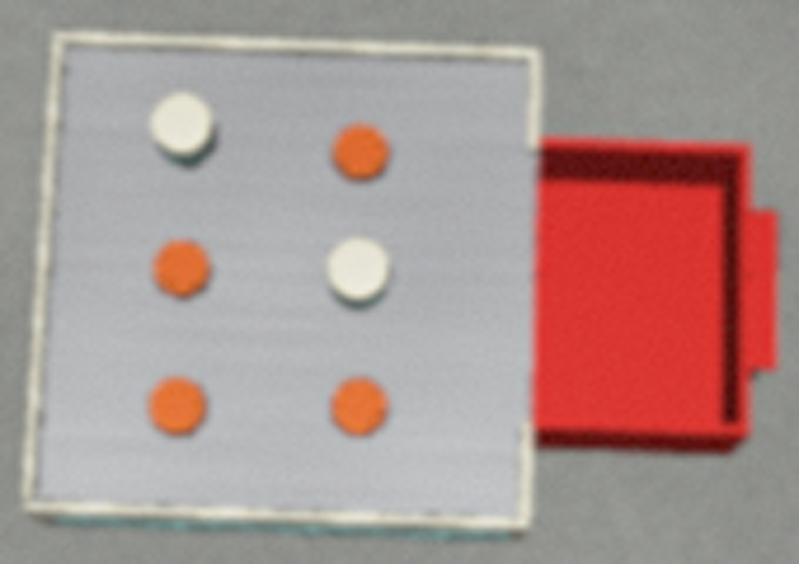

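View pics/sidez.png

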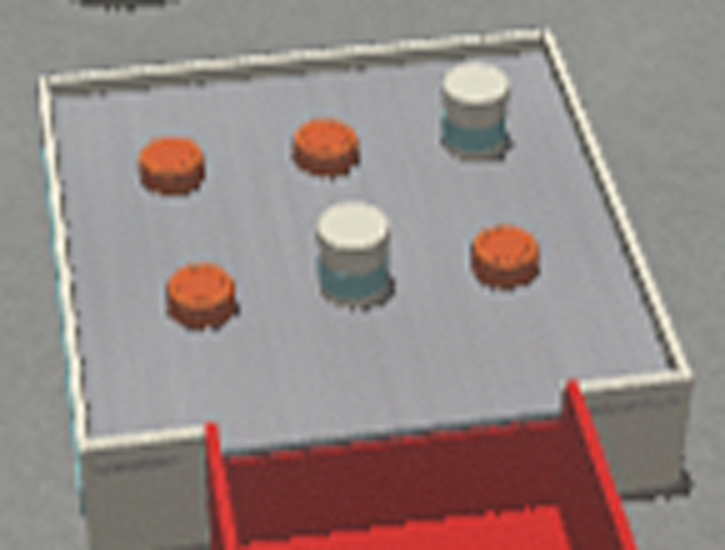

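The crop gives rim outer corners at (54,32), (541,48), (530,528) and (25,515), lid centres at (182,123) and (358,268), and mouth edges at about y=145 and 425. The side crop agrees.

```bash
python3 - <<'E'
from h import *
import pickle
c,d=pickle.load(open('c.pkl','rb'))
T=lambda x,y,z: ray(c,x/4.7+197.6,y/4.7+157.6,z)[:2]
S=lambda x,y,z: ray(d,x/5+194.6,y/5+149.6,z)[:2]
names=['++','+-','--','-+']
A=np.array([T(54,32,.082),T(541,48,.082),T(530,528,.082),T(25,515,.082)])
B=np.array([S(548,30,.082),S(692,375,.082),S(82,447,.082),S(40,78,.082)])
M=np.array([[151,156],[151,-156],[-151,-156],[-151,156]])/1000
def fit(P):
    mp=P.mean(0); H=M.T@(P-mp); a=np.arctan2(H[0,1]-H[1,0],H[0,0]+H[1,1]); Rm=np.array([[np.cos(a),-np.sin(a)],[np.sin(a),np.cos(a)]]); print(mp,np.degrees(a),(P-mp-M@Rm.T).round(4).tolist()); return mp,Rm
fa=fit(A); fb=fit(B)
P={'capA':((361,152),(505,245)),'capB':((182,268),(325,135)),'capC':((177,405),(172,152)),'capD':((359,406),(201,282)),'jar1':((182,123),(476,82)),'jar2':((358,268),(353,226))}
for k,(a,b) in P.items():
    z=.112 if 'jar' in k else .086
    a=T(*a,z);b=S(*b,z); print(k,a,b,'tray',((a-fa[0])@fa[1]*1000).round(1),((b-fb[0])@fb[1]*1000).round(1))
E
```

```text
[0.55286515 0.00310419] -5.752254654137828 [[0.0008, -0.0031], [0.0004, 0.0027], [0.0006, 0.0041], [-0.0018, -0.0036]]
[0.55050345 0.00358258] -5.8735752384743485 [[-0.0027, -0.0049], [-0.0009, 0.0048], [0.0024, 0.0049], [0.0013, -0.0048]]
capA [ 0.62714485 -0.04724347] [ 0.62505707 -0.0475161 ] tray [ 79.  -42.6] [ 79.4 -43.2]
capB [0.56119072 0.06734022] [0.55921488 0.06904368] tray [ 1.8 64.7] [ 2. 66.]
capC [0.4763846  0.07477764] [0.47470487 0.0763294 ] tray [-83.3  63.6] [-82.8  64.6]
capD [ 0.46815072 -0.03527513] [ 0.46612569 -0.03415033] tray [-80.4 -46.7] [-80.1 -46.2]
jar1 [0.64588002 0.06086973] [0.64294656 0.06027919] tray [86.8 66.8] [86.2 65.9]
jar2 [ 0.54791118 -0.04026964] [ 0.54439025 -0.04197182] tray [ -0.6 -43.7] [ -1.4 -45.9]
```

>>> {"fn": "move_arm", "kwargs": {
  "plan": [
    [[0,0,0,8.02],[0,0,0,8.02],[0,0,0,8.02],[0,0,0,8.02],[0,0,0,8.02]]
  ],
  "fingers": 0.022
}}

```text
t: 0.6
ee_pos: [0.1812, 0.6499, 0.3033]
tool_rot: [-3.141, 0.001, 2.164]
contact_force: [0.0, -0.5, -0.2]
gripper_width: 0.258
finger_force: 0.0
```

>>> {"fn": "move_arm", "kwargs": {
  "plan": [
    [[0,0,0,8.02],[0,0,0,8.02],[0,0,0,8.02],[0,0,0,8.02],[0,0,0,8.02]]
  ]
}}

```text
t: 1.1
ee_pos: [0.1811, 0.65, 0.3033]
tool_rot: [-3.141, 0.001, 1.464]
contact_force: [-0.7, 0.2, 0.0]
gripper_width: 0.262
finger_force: 0.0
```

>>> {"fn": "move_arm", "kwargs": {
  "plan": [
    [[0,0,0,0],[0,0,0,0],[-0.02,0.017,0,0],[-0.03,0.025,0,0],[-0.03,0.025,0,0]]
  ]
}}

```text
t: 1.6
ee_pos: [0.2401, 0.563, 0.3036]
tool_rot: [3.141, 0.0, 1.475]
contact_force: [1.1, 0.6, 0.0]
gripper_width: 0.259
finger_force: 0.0
```

>>> {"fn": "move_arm", "kwargs": {
  "plan": [
    [[-0.035,0.03,0,0],[-0.035,0.03,0,0],[-0.035,0.03,0,0],[-0.035,0.03,0,0],[-0.035,0.03,0,0]]
  ]
}}

```text
t: 2.1
ee_pos: [0.3723, 0.373, 0.3041]
tool_rot: [3.141, -0.001, 1.474]
contact_force: [0.6, -0.2, 0.7]
gripper_width: 0.257
finger_force: 0.0
```

>>> {"fn": "move_arm", "kwargs": {
  "plan": [
    [[-0.035,0.03,0,0],[-0.035,0.03,0,0],[-0.035,0.03,0,0],[-0.035,0.03,0,0],[-0.035,0.03,0,0]]
  ]
}}

```text
t: 2.6
ee_pos: [0.5039, 0.1838, 0.3042]
tool_rot: [3.141, -0.001, 1.474]
contact_force: [1.1, 1.2, -0.6]
gripper_width: 0.262
finger_force: 0.0
```

>>> {"fn": "move_arm", "kwargs": {
  "plan": [
    [[-0.035,0.03,0,0],[-0.035,0.03,0,0],[-0.035,0.03,0,0],[-0.02,0.02,0,0],[0,0,0,0]]
  ]
}}

```text
t: 3.1
ee_pos: [0.6017, 0.0449, 0.3041]
tool_rot: [3.14, 0.002, 1.466]
contact_force: [0.3, -0.0, -0.3]
gripper_width: 0.255
finger_force: 0.0
```

>>> {"fn": "move_arm", "kwargs": {
  "plan": [
    [[-0.03,0.02,0,0],[-0.02,0.017,0.02,0],[0,0,0.04,0],[0,0,0.04,0],[0,0,0.035,0]]
  ]
}}

```text
t: 3.6
ee_pos: [0.631, -0.0023, 0.1669]
tool_rot: [-3.14, -0.001, 1.474]
contact_force: [-0.0, 0.2, 0.3]
gripper_width: 0.256
finger_force: 0.0
```

>>> {"fn": "move_arm", "kwargs": {
  "plan": [
    [[0,0,0,0],[0,0,0,0],[0,0,0,0],[0,0,0,0],[0,0,0,0]]
  ]
}}

```text
t: 4.1
ee_pos: [0.6325, -0.0032, 0.1705]
tool_rot: [3.139, -0.001, 1.471]
contact_force: [-0.5, 0.1, -0.4]
gripper_width: 0.259
finger_force: 0.0
```

```bash
python3 - <<'E'
from h import *
d=snap('side','s1'); s=sense(); print(s['ee_pos'],s['tool_rot'],s['contact_force'])
im=cv2.imread('pics/s1.png')[90:220,210:350]; cv2.imwrite('pics/s1z.png',cv2.resize(im,None,fx=4.5,fy=4.5,interpolation=cv2.INTER_CUBIC))
p=np.array(s['ee_pos'])
for z in (.07,.075,.08,.085,.09): 
  u=proj(d,np.array([p[0],p[1],z])); print(z,((u[0]-209.6)*4.5,(u[1]-89.6)*4.5))
E
```

```text
[ 0.63229957 -0.00328044  0.17017232] [ 3.13964127e+00 -6.37222506e-04  1.47039936e+00] [ 0.37045741 -0.1355414  -0.31655651]
0.07 (np.float64(373.9482043670564), np.float64(463.46053332625945))
0.075 (np.float64(374.29012230974183), np.float64(456.97115656637277))
0.08 (np.float64(374.63391396355934), np.float64(450.4462180065475))
0.085 (np.float64(374.9795947727378), np.float64(443.8854245255098))
0.09 (np.float64(375.32718035170814), np.float64(437.2884797716732))
```

View pics/s1z.png

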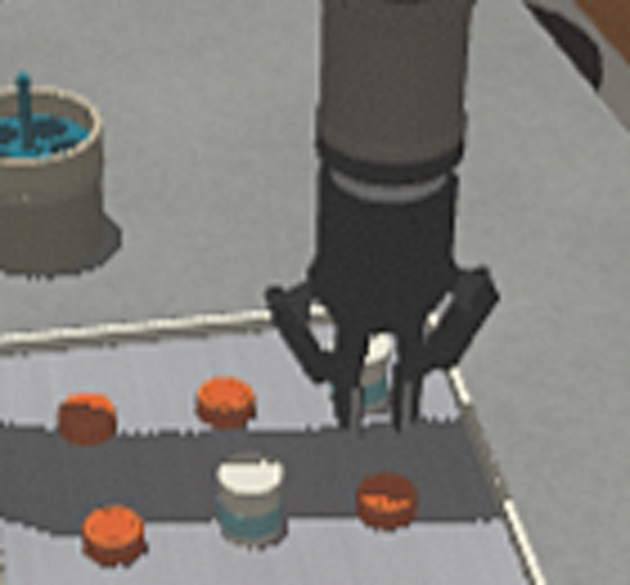

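The crop shows the fingertips at about (355,432) and (402,432), roughly 25 mm above the deck. That fits 73 mm below the TCP. Cap A is straight ahead at (387,500).

>>> {"fn": "move_arm", "kwargs": {
  "plan": [
    [[0,-0.002,0.011,0],[0,0,0.01,0],[0,0,0,0],[-0.006,0,0,0],[-0.007,0,0,0]]
  ]
}}

```text
t: 4.65
ee_pos: [0.6285, -0.0166, 0.1478]
tool_rot: [3.142, 0.0, 1.47]
contact_force: [0.2, -0.9, -0.2]
gripper_width: 0.258
finger_force: 0.0
```

>>> {"fn": "move_arm", "kwargs": {
  "plan": [
    [[-0.007,0,0,0],[-0.012,-0.002,0,0],[-0.012,-0.004,0,0],[-0.012,-0.004,0,0],[-0.012,-0.004,0,0]]
  ]
}}

```text
t: 5.15
ee_pos: [0.6083, -0.0709, 0.148]
tool_rot: [-3.142, 0.0, 1.469]
contact_force: [0.9, 0.3, 0.5]
gripper_width: 0.258
finger_force: 0.1
```

>>> {"fn": "move_arm", "kwargs": {
  "plan": [
    [[-0.012,-0.005,0,0],[-0.012,-0.005,0,0],[-0.012,-0.005,0,0],[0,0,0,0],[0,0,0,0]]
  ]
}}

```text
t: 5.65
ee_pos: [0.5904, -0.1039, 0.1479]
tool_rot: [3.142, -0.0, 1.469]
contact_force: [-0.7, 0.4, 0.2]
gripper_width: 0.257
finger_force: 0.0
```

```bash
cat >> h.py <<'E'
def tray(p):
    a=np.radians(-5.8); R=np.array([[np.cos(a),-np.sin(a)],[np.sin(a),np.cos(a)]])
    return ((np.array(p)[:2]-[.5514,.0004])@R*1000).round(1)
def status(f):
    s=sense(); print('tool',tray(s['ee_pos']),s['ee_pos'],s['contact_force'],s['t'])
    for n in('top','side'):
        c=snap(n,f+n); hsv=cv2.cvtColor(np.asarray(c['pixels']),cv2.COLOR_RGB2HSV)
        m=cv2.inRange(hsv,(6,130,60),(22,255,255)); k,l,st,ce=cv2.connectedComponentsWithStats(m)
        for i in range(1,k):
            if st[i,4]>15: print(n,st[i,4],ce[i].round(),tray(ray(c,*ce[i],.08)))
E
python3 -c "
from h import *
status('a')"
```

```text
tool [ 49.3 -99.8] [ 0.59040153 -0.10387255  0.14789913] [-0.73816291  0.40633003  0.1861762 ] 5.65
top 14947 [219.  15.] [649.7 156. ]
top 133 [  1. 118.] [280.4 793.7]
top 45 [306. 203.] [  46.4 -133.6]
top 101 [236. 215.] [ 3.2 68.1]
side 43688 [477. 118.] [772.6 277.2]
side 115 [260. 179.] [ 0.4 66.1]
side 118 [229. 183.] [-84.7  63.6]
side 134 [235. 209.] [-81.7 -47. ]
side 152 [291. 225.] [  46.1 -130.6]
```

>>> {"fn": "move_arm", "kwargs": {
  "plan": [
    [[-0.012,0,0,0],[-0.012,0,0,0],[-0.012,0,0,0],[-0.012,0,0,0],[-0.014,0,0,0]]
  ]
}}

```text
t: 6.25
ee_pos: [0.584, -0.1668, 0.1479]
tool_rot: [-3.142, 0.0, 1.47]
contact_force: [-0.0, 0.9, -0.0]
gripper_width: 0.259
finger_force: 0.0
```

>>> {"fn": "move_arm", "kwargs": {
  "plan": [
    [[0,0,0,0],[0,0,0,0],[0.015,0,0,0],[0.02,0,-0.03,0],[0.02,0,-0.05,0]]
  ]
}}

```text
t: 6.75
ee_pos: [0.5882, -0.1085, 0.2224]
tool_rot: [-3.135, -0.001, 1.472]
contact_force: [2.1, 0.3, 0.4]
gripper_width: 0.255
finger_force: 0.0
```

```bash
python3 -c "
from h import *
status('b')"
```

```text
tool [  47.7 -104.6] [ 0.58823394 -0.10852769  0.22240738] [2.05400159 0.25103759 0.38970788] 6.75
top 14956 [219.  15.] [649.7 156. ]
top 132 [  1. 118.] [280.8 793.7]
top 116 [323. 207.] [  36.2 -181.3]
top 97 [236. 215.] [ 3.6 68.6]
top 48 [233. 243.] [-79.   73.3]
side 44839 [473. 116.] [766.3 289.2]
side 17 [418. 164.] [465.2  60.3]
side 111 [260. 179.] [ 0.6 66.2]
side 116 [229. 183.] [-84.8  63.7]
side 126 [235. 209.] [-82.2 -47.2]
side 161 [295. 260.] [  32.  -243.9]
side 24 [492. 266.] [ 462.9 -339. ]
```

>>> {"fn": "move_arm", "kwargs": {
  "plan": [
    [[0.03,-0.035,0,0],[0.03,-0.035,0,0],[0.03,-0.035,0,0],[0.01,-0.024,0,0],[0,0,0,0]]
  ]
}}

```text
t: 7.35
ee_pos: [0.4679, 0.0039, 0.2235]
tool_rot: [-3.138, -0.002, 1.476]
contact_force: [0.6, -0.0, 0.4]
gripper_width: 0.256
finger_force: 0.0
```

```bash
python3 -c "
from h import *
status('c')"
```

```text
tool [-83.4  -4.9] [0.4679026  0.00391249 0.22349061] [ 0.62990692 -0.01278887  0.37444277] 7.35
top 14953 [219.  15.] [649.7 155.8]
top 135 [  1. 118.] [281.1 793.7]
top 117 [323. 207.] [  36.1 -181.2]
top 49 [276. 244.] [-79.3 -50.4]
side 43403 [478. 119.] [774.  273.2]
side 17 [348.  12.] [ 676.1 1385.8]
side 113 [260. 179.] [ 0.6 66.4]
side 112 [229. 183.] [-84.4  63.1]
side 127 [235. 209.] [-82.1 -47.1]
side 159 [295. 260.] [  32.  -243.9]
side 33 [500. 275.] [ 466.9 -366. ]
```

>>> {"fn": "move_arm", "kwargs": {
  "plan": [
    [[0.003,0.002,0.03,0],[0,0,0.03,0],[0,0,0.015,0],[0,0,0,0],[-0.007,0,0,0]]
  ]
}}

```text
t: 7.95
ee_pos: [0.4739, -0.0038, 0.1494]
tool_rot: [3.141, 0.0, 1.471]
contact_force: [0.1, -0.4, -0.1]
gripper_width: 0.258
finger_force: 0.0
```

>>> {"fn": "move_arm", "kwargs": {
  "plan": [
    [[-0.007,0,0,0],[-0.007,0.001,0,0],[-0.012,0.004,0,0],[-0.012,0.004,0,0],[-0.012,0.004,0,0]]
  ]
}}

```text
t: 8.45
ee_pos: [0.4812, -0.0563, 0.1497]
tool_rot: [3.141, -0.0, 1.47]
contact_force: [-0.2, 0.9, 0.4]
gripper_width: 0.257
finger_force: 0.1
```

>>> {"fn": "move_arm", "kwargs": {
  "plan": [
    [[-0.012,0.005,0,0],[-0.012,0.005,0,0],[-0.012,0.005,0,0],[-0.01,0.003,0,0],[0,0,0,0]]
  ]
}}

```text
t: 8.95
ee_pos: [0.4943, -0.1044, 0.1494]
tool_rot: [3.141, 0.001, 1.468]
contact_force: [0.2, 0.1, 0.1]
gripper_width: 0.253
finger_force: 0.0
```

```bash
python3 -c "
from h import *
status('d')"
```

```text
tool [ -46.2 -110. ] [ 0.49428475 -0.10438342  0.14939429] [0.18859647 0.10131751 0.07982144] 8.95
top 14951 [219.  15.] [649.7 155.9]
top 133 [  1. 118.] [281.1 793.8]
top 28 [326. 208.] [  32.  -191.9]
top 95 [236. 215.] [ 3.8 68.5]
top 99 [235. 244.] [-81.9  66.9]
side 43175 [478. 118.] [775.8 274.6]
side 112 [229. 183.] [-85.7  63.9]
side 155 [254. 232.] [ -47.3 -138.5]
side 160 [295. 260.] [  31.9 -244.1]
side 48 [501. 276.] [ 468.  -368.5]
```

Next I push cap D over the edge, retreat, and go above cap B.

>>> {"fn": "move_arm", "kwargs": {
  "plan": [
    [[-0.012,0,0,0],[-0.012,0,0,0],[-0.012,0,0,0],[-0.012,0,0,0],[-0.004,0,0,0]]
  ]
}}

```text
t: 9.55
ee_pos: [0.4884, -0.1563, 0.1495]
tool_rot: [3.141, 0.001, 1.467]
contact_force: [0.1, 0.2, -0.6]
gripper_width: 0.258
finger_force: 0.0
```

>>> {"fn": "move_arm", "kwargs": {
  "plan": [
    [[0,0,0,0],[0,0,0,0],[0.015,0,0,0],[0.02,0,-0.03,0],[0.02,0,-0.05,0]]
  ]
}}

```text
t: 10.05
ee_pos: [0.4927, -0.0992, 0.2245]
tool_rot: [-3.136, 0.001, 1.471]
contact_force: [0.9, 0.5, 0.4]
gripper_width: 0.26
finger_force: 0.0
```

>>> {"fn": "move_arm", "kwargs": {
  "plan": [
    [[0.045,0.01,0,0],[0.045,0.01,0,0],[0.045,0.01,0,0],[0.045,0.01,0,0],[0.035,0.008,0,0]]
  ]
}}

```text
t: 10.55
ee_pos: [0.5637, 0.1125, 0.2257]
tool_rot: [-3.141, -0.001, 1.474]
contact_force: [-0.1, -0.1, 0.0]
gripper_width: 0.258
finger_force: 0.0
```

```bash
python3 -c "
from h import *
status('e')"
```

```text
tool [  1.  112.7] [0.56373856 0.11246672 0.22568277] [-0.10158835 -0.06765586  0.00273536] 10.55
top 14945 [219.  15.] [649.7 156. ]
top 134 [  1. 118.] [280.7 793.7]
top 117 [323. 207.] [  36.1 -181.2]
top 98 [236. 215.] [ 3.8 68.7]
top 117 [324. 237.] [ -54.3 -185.3]
top 103 [235. 244.] [-82.1  67.2]
side 43551 [478. 119.] [773.1 272.5]
side 98 [260. 179.] [ 0.3 64.4]
side 107 [229. 183.] [-85.   63.4]
side 160 [295. 260.] [  32. -244.]
side 151 [258. 265.] [ -54.5 -246.6]
side 24 [495. 269.] [ 465.4 -347.6]
```

>>> {"fn": "move_arm", "kwargs": {
  "plan": [
    [[0,-0.011,0,0],[0,0,0.02,-8],[0,0,0.03,-8],[0,0,0.026,0],[0,0,0,0]]
  ]
}}

```text
t: 11.15
ee_pos: [0.5494, 0.1073, 0.1471]
tool_rot: [-3.135, 0.001, 1.747]
contact_force: [-0.1, 0.3, -0.1]
gripper_width: 0.257
finger_force: 0.0
```

```bash
python3 -c "
from h import *
status('f'); print(sense()['tool_rot'])"
```

```text
tool [-12.8 106.2] [0.54941243 0.10734165 0.147088  ] [-0.09630104  0.32292127 -0.07353453] 11.15
top 14956 [219.  15.] [649.7 155.7]
top 133 [  1. 118.] [281.1 793.8]
top 116 [323. 207.] [  36.2 -181.3]
top 104 [236. 215.] [ 3.9 69. ]
top 118 [324. 237.] [ -54.2 -185.2]
top 100 [235. 244.] [-82.   66.8]
side 43530 [478. 119.] [773.1 272.1]
side 105 [260. 179.] [ 0.2 64.4]
side 109 [229. 183.] [-85.  63.]
side 160 [295. 260.] [  32.1 -244.1]
side 18 [485. 258.] [ 460.2 -314.5]
side 152 [258. 265.] [ -54.5 -246.5]
[-3.14046637e+00  5.39578842e-04  1.74708765e+00]
```

>>> {"fn": "move_arm", "kwargs": {
  "plan": [
    [[-0.006,0.002,0,0],[-0.007,0.001,0,0],[-0.007,0.001,0,0],[-0.01,0.002,0,0],[-0.0115,0.003,0,0]]
  ]
}}

```text
t: 11.75
ee_pos: [0.5693, 0.0691, 0.15]
tool_rot: [3.141, -0.0, 1.749]
contact_force: [-0.4, 0.9, 0.4]
gripper_width: 0.261
finger_force: 0.1
```

>>> {"fn": "move_arm", "kwargs": {
  "plan": [
    [[-0.0115,0.0033,0,0],[-0.0115,0.0033,0,0],[-0.0115,0.0033,0,0],[-0.01,0.003,0,0],[0,0,0,0]]
  ]
}}

```text
t: 12.25
ee_pos: [0.5902, 0.0263, 0.1498]
tool_rot: [3.141, 0.001, 1.747]
contact_force: [-0.5, -0.7, -0.3]
gripper_width: 0.256
finger_force: 0.0
```

```bash
python3 -c "
from h import *
status('g')"
```

```text
tool [36.  29.7] [0.59021489 0.02633198 0.14984735] [-0.46018181 -0.67606431 -0.29966266] 12.25
top 14951 [219.  15.] [649.7 155.8]
top 132 [  1. 118.] [280.9 793.8]
top 61 [260. 202.] [42.9  1. ]
top 118 [323. 207.] [  36.3 -181.1]
top 118 [324. 237.] [ -54.2 -185.2]
side 43591 [477. 118.] [772.8 273.8]
side 109 [229. 183.] [-85.   64.3]
side 117 [279. 192.] [42.1  2.1]
side 159 [295. 260.] [  32.  -244.1]
side 153 [258. 265.] [ -54.5 -246.6]
```

>>> {"fn": "move_arm", "kwargs": {
  "plan": [
    [[-0.0115,0.0033,0,0],[-0.0115,0.0033,0,0],[-0.0115,0.0033,0,0],[-0.0115,-0.001,0,0],[-0.0115,-0.0033,0,0]]
  ]
}}

```text
t: 12.85
ee_pos: [0.6055, -0.0284, 0.1497]
tool_rot: [3.141, 0.0, 1.749]
contact_force: [-0.3, 0.8, 0.9]
gripper_width: 0.26
finger_force: 0.1
```

>>> {"fn": "move_arm", "kwargs": {
  "plan": [
    [[-0.0115,-0.0033,0,0],[-0.0115,-0.0033,0,0],[-0.0115,-0.0033,0,0],[-0.0115,-0.0033,0,0],[-0.0115,-0.0033,0,0]]
  ]
}}

```text
t: 13.35
ee_pos: [0.599, -0.0876, 0.1498]
tool_rot: [-3.142, -0.0, 1.749]
contact_force: [-0.1, 0.5, 0.7]
gripper_width: 0.253
finger_force: 0.0
```

```bash
python3 -c "
from h import *
status('h')"
```

```text
tool [ 56.3 -82.8] [ 0.59900683 -0.08762836  0.14976204] [-0.13743297  0.51703297  0.65286127] 13.35
top 14947 [219.  15.] [649.7 155.7]
top 134 [  1. 118.] [281.2 793.8]
top 117 [323. 207.] [  36.1 -181.2]
top 119 [324. 237.] [ -54.3 -185.4]
side 43732 [477. 118.] [772.5 279.2]
side 19 [367. 109.] [428.  396.3]
side 116 [229. 183.] [-84.9  63.7]
side 143 [295. 219.] [  61. -112.]
side 16 [483. 256.] [ 458.6 -308.1]
side 161 [295. 260.] [  32.  -244.2]
side 155 [258. 265.] [ -54.4 -246.4]
```

>>> {"fn": "move_arm", "kwargs": {
  "plan": [
    [[-0.0115,-0.004,0,4],[-0.0117,-0.0035,0,4],[-0.0119,-0.0027,0,4],[-0.012,-0.0018,0,4],[-0.012,-0.001,0,0]]
  ]
}}

```text
t: 13.95
ee_pos: [0.5885, -0.1462, 0.1496]
tool_rot: [-3.141, -0.0, 1.47]
contact_force: [0.4, 0.8, 0.6]
gripper_width: 0.259
finger_force: 0.0
```

>>> {"fn": "move_arm", "kwargs": {
  "plan": [
    [[-0.012,0,0,0],[-0.009,0,0,0],[0,0,0,0],[0,0,0,0],[0,0,0,0]]
  ]
}}

```text
t: 14.45
ee_pos: [0.5865, -0.1666, 0.1496]
tool_rot: [-3.141, -0.001, 1.471]
contact_force: [-0.0, 1.0, 0.3]
gripper_width: 0.258
finger_force: 0.0
```

>>> {"fn": "move_arm", "kwargs": {
  "plan": [
    [[0.015,0,0,0],[0.02,0,-0.03,0],[0.02,0,-0.05,0],[0.045,-0.027,0,0],[0.045,-0.027,0,0]]
  ]
}}

```text
t: 14.95
ee_pos: [0.5497, -0.0211, 0.2276]
tool_rot: [3.138, -0.001, 1.47]
contact_force: [0.2, 1.1, -0.5]
gripper_width: 0.256
finger_force: 0.0
```

>>> {"fn": "move_arm", "kwargs": {
  "plan": [
    [[0.045,-0.027,0,0],[0.045,-0.027,0,0],[0.045,-0.027,0,0],[0.03,0,0,0],[0,0,0,0]]
  ]
}}

```text
t: 15.45
ee_pos: [0.4872, 0.1491, 0.2263]
tool_rot: [-3.142, -0.003, 1.48]
contact_force: [-0.2, 0.6, -0.1]
gripper_width: 0.258
finger_force: 0.0
```

```bash
python3 -c "
from h import *
status('i'); print(sense()['tool_rot'])"
```

```text
tool [-78.9 141.5] [0.48718424 0.14914737 0.22628013] [-0.16131725  0.60269102 -0.05241811] 15.45
top 14952 [219.  15.] [649.7 155.7]
top 133 [  1. 118.] [280.4 793.7]
top 211 [322. 206.] [  39.2 -179.5]
top 117 [324. 237.] [ -54.3 -185.3]
top 101 [235. 244.] [-81.9  67.2]
side 43645 [478. 119.] [772.2 271.7]
side 99 [229. 183.] [-84.3  62.8]
side 263 [296. 256.] [  35.8 -234.6]
side 154 [258. 265.] [ -54.4 -246.5]
[-3.14151370e+00 -2.12597832e-04  1.47358449e+00]
```

>>> {"fn": "move_arm", "kwargs": {
  "plan": [
    [[-0.03,-0.004,0,0],[0,0,0.02,0],[0,0,0.03,0],[0,0,0.0265,0],[0,0,0,0]]
  ]
}}

```text
t: 16.05
ee_pos: [0.4794, 0.1109, 0.1472]
tool_rot: [-3.136, 0.003, 1.468]
contact_force: [-0.4, -0.5, -0.0]
gripper_width: 0.258
finger_force: 0.0
```

>>> {"fn": "move_arm", "kwargs": {
  "plan": [
    [[-0.007,0,0,0],[-0.007,0,0,0],[-0.007,0.001,0,0],[-0.012,0.0034,0,0],[-0.012,0.0034,0,0]]
  ]
}}

```text
t: 16.55
ee_pos: [0.485, 0.066, 0.1503]
tool_rot: [3.14, -0.001, 1.47]
contact_force: [0.1, 1.1, 0.2]
gripper_width: 0.259
finger_force: 0.1
```

>>> {"fn": "move_arm", "kwargs": {
  "plan": [
    [[-0.012,0.0034,0,0],[-0.012,0.0034,0,0],[-0.012,0.0034,0,0],[-0.012,0.0034,0,0],[0,0,0,0]]
  ]
}}

```text
t: 17.05
ee_pos: [0.4936, 0.0157, 0.1497]
tool_rot: [3.141, 0.001, 1.467]
contact_force: [-1.1, -0.3, 0.3]
gripper_width: 0.254
finger_force: 0.0
```

```bash
python3 -c "
from h import *
status('j')"
```

```text
tool [-59.1   9.3] [0.49355192 0.01566779 0.14974314] [-1.05429281 -0.31133853  0.29735862] 17.05
top 14946 [219.  15.] [649.7 155.7]
top 131 [  1. 118.] [281.3 793.9]
top 208 [322. 206.] [  39.2 -179.7]
top 37 [267. 237.] [-59.1 -24.4]
top 117 [324. 237.] [ -54.3 -185.3]
side 43453 [478. 119.] [773.7 273.1]
side 123 [242. 201.] [-59.5 -19.5]
side 263 [296. 256.] [  35.8 -234.7]
side 153 [258. 265.] [ -54.5 -246.6]
```

>>> {"fn": "move_arm", "kwargs": {
  "plan": [
    [[-0.008,0,0,0],[-0.012,0,0,0],[-0.012,0,0,0],[-0.012,0,0,0],[-0.012,0,0,0]]
  ]
}}

```text
t: 17.65
ee_pos: [0.4874, -0.0392, 0.1497]
tool_rot: [-3.142, 0.0, 1.469]
contact_force: [-0.1, 0.2, -1.1]
gripper_width: 0.259
finger_force: 0.0
```

>>> {"fn": "move_arm", "kwargs": {
  "plan": [
    [[-0.012,0,0,0],[-0.012,0,0,0],[-0.012,0,0,0],[-0.012,0.002,0,0],[-0.012,0.003,0,0]]
  ]
}}

```text
t: 18.15
ee_pos: [0.4866, -0.099, 0.1496]
tool_rot: [-3.141, -0.0, 1.47]
contact_force: [-0.1, 1.0, -0.4]
gripper_width: 0.259
finger_force: 0.0
```

>>> {"fn": "move_arm", "kwargs": {
  "plan": [
    [[-0.012,0.003,0,0],[-0.012,0.003,0,0],[-0.012,0.003,0,0],[-0.012,0.003,0,0],[-0.006,0,0,0]]
  ]
}}

```text
t: 18.65
ee_pos: [0.4934, -0.1545, 0.1497]
tool_rot: [3.141, 0.001, 1.469]
contact_force: [0.1, 0.4, 0.8]
gripper_width: 0.255
finger_force: 0.0
```

>>> {"fn": "move_arm", "kwargs": {
  "plan": [
    [[0,0,0,0],[0,0,0,0],[0.015,0,0,0],[0.02,0,-0.03,0],[0.02,0,-0.05,0]]
  ]
}}

```text
t: 19.15
ee_pos: [0.4968, -0.0978, 0.2248]
tool_rot: [-3.135, 0.001, 1.471]
contact_force: [1.2, 0.8, 0.8]
gripper_width: 0.255
finger_force: 0.0
```

>>> {"fn": "move_arm", "kwargs": {
  "plan": [
    [[0.04,-0.02,-0.02,0],[0.04,-0.02,-0.02,0],[0.04,-0.02,0,0],[0.04,0,0,0],[0,0,0,0]]
  ]
}}

```text
t: 19.65
ee_pos: [0.4545, 0.072, 0.2665]
tool_rot: [3.141, -0.003, 1.48]
contact_force: [0.4, -0.2, -0.3]
gripper_width: 0.255
finger_force: 0.0
```

```bash
python3 -c "
from h import *
status('k')
a=cv2.imread('pics/ktop.png')[158:278,198:368]; b=cv2.imread('pics/kside.png')[150:310,195:340]
a=cv2.resize(a,(400,282)); b=cv2.resize(b,(400,441)); o=np.zeros((441,800,3),np.uint8); o[:282,:400]=a; o[:,400:]=b; cv2.imwrite('pics/kz.png',o)"
```

```text
tool [-103.6   61.5] [0.4545226  0.07204524 0.26646213] [ 0.40329967 -0.1810722  -0.28061139] 19.65
top 14958 [219.  15.] [649.7 156.2]
top 135 [  1. 118.] [281.1 793.7]
top 210 [322. 206.] [  39.4 -179.7]
top 192 [321. 238.] [ -55.2 -176.7]
side 43550 [478. 119.] [773.  272.3]
side 23 [350.  76.] [450.3 659.2]
side 262 [296. 256.] [  35.9 -234.6]
side 255 [256. 262.] [ -55.7 -234.9]
```

View pics/kz.png

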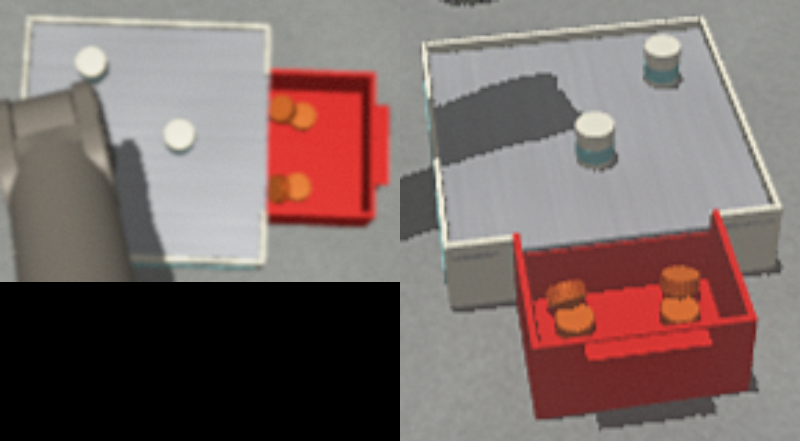

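The picture shows all four caps at rest in the bin in two leaning pairs, near (290,112) and (290,187). Both jars are standing where they were, and the arm is clear.

```bash
python3 -c "
from workcell import close_job; print(close_job())"
```

```text
the job is handed in; nothing more can be done
None
```

All four caps were swept into the red bin, with the jars untouched, and the job was handed in at about 20 s of the 72 s allowed; the bucket and rack were never approached, and the hand-in gave no verdict.

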